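# Load the analyser's sloped cartridge lanes

### The job

Load the analyser: send the three long reagent cartridges from the loading shelf down the sloped lanes, one to a lane, each lying flat with its nose first and its thin tab trailing, until its nose rests against the stop; a cartridge that lies the wrong way round has to be turned first. Then fold the cover fully shut over them. Leave the vials, the short control strip and the other things on the bench where they are.

Things in the scene. Friction and masses are not known exactly. Their poses are not given: they have to be found in the camera images.
- bay: Analyser with its cartridge loading bay, fixed. Origin on the bench below the middle of the brink, the edge where the level loading shelf turns into the sloped lanes; z up, +y from the brink over the shelf, -y down the lanes, x across them. Shelf: grey plate, top 108 mm above the bench, y 0 to 205 mm, x -123 to 173 mm. Beyond the stop: tunnel 58 mm high, then casing 247 mm high from y = -395 mm.
- brink (a point): Middle of the brink (middle lane's mouth), 108 mm above the bench, axes as the bay's. Lanes: channels at x = -70, 0 and 70 mm, each 34 mm wide between solid guides 10 mm high; smooth floor falling 22 degrees towards -y to a stop 178 mm down the slope; cartridges slide down by themselves. The guides reach 31 mm onto the shelf as flared entries, 64 mm at the mouth. Side cheeks are 27 mm high.
- lane1_stop (a point): Point on the face of the end stop, middle of lane 1 (lane 1 nearest at bay x = -70 mm, 2 middle, 3 farthest), 13 mm above the lane floor: where the nose point of a cartridge is when it is home.
- lane2_stop (a point): Point on the face of the end stop, middle of lane 2 (lane 1 nearest at bay x = -70 mm, 2 middle, 3 farthest), 13 mm above the lane floor: where the nose point of a cartridge is when it is home.
- lane3_stop (a point): Point on the face of the end stop, middle of lane 3 (lane 1 nearest at bay x = -70 mm, 2 middle, 3 farthest), 13 mm above the lane floor: where the nose point of a cartridge is when it is home.
- lane1_home (a point): Point in the middle of lane 1, 116 mm down the slope from the brink and 13 mm above the lane floor: where the centre of a cartridge is when its nose is at the stop.
- lane2_home (a point): Point in the middle of lane 2, 116 mm down the slope from the brink and 13 mm above the lane floor: where the centre of a cartridge is when its nose is at the stop.
- lane3_home (a point): Point in the middle of lane 3, 116 mm down the slope from the brink and 13 mm above the lane floor: where the centre of a cartridge is when its nose is at the stop.
- cover (a joint): Hinge of the bay's cover, a flap 238 mm wide (across the lanes), 120 mm long, 4 mm thick, grey frame, tinted window. rad: 0 = shut, over the lower part of the lanes, parallel to their floor and 34 mm above it; 1.8 = fully open. Starts between 1.3 and 1.75, standing up beyond the stop. Stiff friction hinge: stays where it is left, takes 1 to 3 N at the free edge.
- cover_hinge (a point): Middle of the cover's hinge line, which runs along the bay's x beside the stop (bay y = -184, z = 70 mm). These axes turn with the cover: y from the hinge to the free edge 120 mm away, z out of the outer face (up when shut, away from the lanes when open). A lip 90 mm wide and 8 mm high runs along the middle of the free edge on the outer face.
- cart_a_mid (a point): Centre of a reagent cartridge, 13 mm above its underside: white block 124 mm long, 60 g, x from tail to nose, z up. Body 30 wide, 26 mm high, from 40 mm behind the centre to 52 ahead, then the nose. Tail: a tab 22 mm wide and long, 8 mm high. Foil seals on top, the oblong one by the nose. Starts flat on the shelf in front of a lane, within 12 degrees of its direction, nose towards it or away.
- cart_a_nose (a point): Nose point of cartridge a: middle of the nose's end face, 62 mm ahead of the centre, 13 mm above the underside. The nose is 10 mm long, 22 mm wide and as high as the body.
- cart_b_mid (a point): Centre of a reagent cartridge, 13 mm above its underside: white block 124 mm long, 60 g, x from tail to nose, z up. Body 30 wide, 26 mm high, from 40 mm behind the centre to 52 ahead, then the nose. Tail: a tab 22 mm wide and long, 8 mm high. Foil seals on top, the oblong one by the nose. Starts flat on the shelf in front of a lane, within 12 degrees of its direction, nose towards it or away.
- cart_b_nose (a point): Nose point of cartridge b: middle of the nose's end face, 62 mm ahead of the centre, 13 mm above the underside. The nose is 10 mm long, 22 mm wide and as high as the body.
- cart_c_mid (a point): Centre of a reagent cartridge, 13 mm above its underside: white block 124 mm long, 60 g, x from tail to nose, z up. Body 30 wide, 26 mm high, from 40 mm behind the centre to 52 ahead, then the nose. Tail: a tab 22 mm wide and long, 8 mm high. Foil seals on top, the oblong one by the nose. Starts flat on the shelf in front of a lane, within 12 degrees of its direction, nose towards it or away.
- cart_c_nose (a point): Nose point of cartridge c: middle of the nose's end face, 62 mm ahead of the centre, 13 mm above the underside. The nose is 10 mm long, 22 mm wide and as high as the body.
- vial_a_mid (a point): Small green-capped vial standing on the far side of the loading shelf, 25 mm across, 46 mm high. Bystander: leave it alone. This point: its centre.
- vial_b_mid (a point): Small green-capped vial standing on the bench on the robot's side of the bay, 25 mm across, 46 mm high. Bystander: leave it alone. This point: its centre.
- vial_c_mid (a point): Small green-capped vial standing on the bench on the robot's side of the bay, 25 mm across, 46 mm high. Bystander: leave it alone. This point: its centre.
- short_strip_mid (a point): Short control strip with three seals and no tab, 52 x 30 x 26 mm, lying on the far side of the loading shelf; it is not a reagent cartridge. Bystander: leave it alone. This point: its centre.
- tube_rack_mid (a point): Yellow tube rack with tubes, 266 x 146 mm, up to 142 mm high; this point 30 mm up in its middle. Bystander: leave it alone.
- marker_mid (a point): Marker pen 133 mm long, lying on the bench. Bystander: leave it alone. This point: its centre.
There are look-alikes about, which are no part of the job. What is shaped like the part that bears cart_a_mid but brown or turquoise is not meant. Leave any brown look-alike of the part that bears cart_c_mid alone.

How it is judged (in metres and radians):
On the way, in this order (a step that is already met when the one before it is completed fails the run):
1. all three cartridges are home in the lanes, nose against the stop, one to a lane, while the cover is still open (((distance between cart_a_nose and lane1_stop below 0.01 m and distance between cart_a_mid and lane1_home below 0.01 m) or (distance between cart_a_nose and lane2_stop below 0.01 m and distance between cart_a_mid and lane2_home below 0.01 m) or (distance between cart_a_nose and lane3_stop below 0.01 m and distance between cart_a_mid and lane3_home below 0.01 m)) and angle between each of cart_a_mid, cart_b_mid, cart_c_mid's own z axis and vertical below 0.48 rad and ((distance between cart_b_nose and lane1_stop below 0.01 m and distance between cart_b_mid and lane1_home below 0.01 m) or (distance between cart_b_nose and lane2_stop below 0.01 m and distance between cart_b_mid and lane2_home below 0.01 m) or (distance between cart_b_nose and lane3_stop below 0.01 m and distance between cart_b_mid and lane3_home below 0.01 m)) and ((distance between cart_c_nose and lane1_stop below 0.01 m and distance between cart_c_mid and lane1_home below 0.01 m) or (distance between cart_c_nose and lane2_stop below 0.01 m and distance between cart_c_mid and lane2_home below 0.01 m) or (distance between cart_c_nose and lane3_stop below 0.01 m and distance between cart_c_mid and lane3_home below 0.01 m)) and value of joint cover above 0.6 rad), for 0.2 s.
2. the cover is shut over them (value of joint cover below 0.08 rad), for 0.2 s.
At the end, for the whole second after the job is handed in: Each of the three cartridges lies flat in a lane of its own, right side up, nose point within 10 mm of that lane's stop point and centre within 10 mm of the lane's home point (nose down, tab up the slope), at rest; the cover is shut (joint below 0.08 rad) (((distance between cart_a_nose and lane1_stop below 0.01 m and distance between cart_a_mid and lane1_home below 0.01 m) or (distance between cart_a_nose and lane2_stop below 0.01 m and distance between cart_a_mid and lane2_home below 0.01 m) or (distance between cart_a_nose and lane3_stop below 0.01 m and distance between cart_a_mid and lane3_home below 0.01 m)) and angle between each of cart_a_mid, cart_b_mid, cart_c_mid's own z axis and vertical below 0.48 rad and ((distance between cart_b_nose and lane1_stop below 0.01 m and distance between cart_b_mid and lane1_home below 0.01 m) or (distance between cart_b_nose and lane2_stop below 0.01 m and distance between cart_b_mid and lane2_home below 0.01 m) or (distance between cart_b_nose and lane3_stop below 0.01 m and distance between cart_b_mid and lane3_home below 0.01 m)) and ((distance between cart_c_nose and lane1_stop below 0.01 m and distance between cart_c_mid and lane1_home below 0.01 m) or (distance between cart_c_nose and lane2_stop below 0.01 m and distance between cart_c_mid and lane2_home below 0.01 m) or (distance between cart_c_nose and lane3_stop below 0.01 m and distance between cart_c_mid and lane3_home below 0.01 m)) and value of joint cover below 0.08 rad and linear speed of each of cart_a, cart_b, cart_c below 0.01 m/s); the robot touches nothing.
It fails at once if a vial is moved by more than 25 mm or knocked over (distance of any of vial_a_mid, vial_b_mid, vial_c_mid from where it was at the start of the episode above 0.025 m).
It fails at once if the short control strip is moved by more than 25 mm or knocked over (distance of short_strip_mid from where it was at the start of the episode above 0.025 m).
It fails at once if the tube rack or the marker is moved by more than 25 mm or knocked over (distance of any of tube_rack_mid, marker_mid from where it was at the start of the episode above 0.025 m).
It also fails if it takes over 72 s, if anything falls off the work surface, if the arm or the gripper's body presses on something with over 40 N, if the wrist force passes 120 N, or if a joint passes its speed limit or range.

### The arm

A 6-joint arm with a two-finger parallel gripper is mounted at the origin on the work surface. World frame = base frame: x ahead of the robot, y to its left, z up, the work surface at z = 0. Lengths are in m, angles in degrees, forces in N, time in s.
With the tool pointing down it reaches from about 0.4 to 0.925 m from the base axis. Payload 3.4 kg.
Tool frame: the origin (TCP) lies on the centre line of the jaws, within the pads' length; the fingertips stand 22 mm ahead of it and the grasp point (between the pads) lies 3 mm ahead of it; z points along the fingers, y is the line along which they close (so a half turn about z gives the same grasp; the last joint's range is limited). The gripper opens to 85 mm and grips with 20 to 120 N. Pads are 22 mm wide; open, the fingers measure 114 mm over their backs; the gripper's body (76 mm by 85 mm) begins 54 mm behind the grasp point. The pads swing forward as they close: fully open they stand 13 mm farther back than shut.
Start: joints at [-70.732, 17.578, 86.31, -0, 76.112, -4.211], TCP at [0.229, -0.527, 0.253] pointing down, gripper open.
Joint ranges: [-179.03, 179.03], [-60, 130.46], [8.19, 133.38], [-81.62, 261.62], [5.75, 156.47], [-153.77, 153.77]. Speed limits (degrees/s): [147.25, 147.25, 180, 180, 180, 180].

### API

Orientations are given as a 3x3 rotation matrix whose columns are the frame's x, y, z axes.
In Python, from bench import ctrl gives the robot as it stands.
- The arm moves only by the tool move_arm, never from a script. Its argument "commands" is a list that holds one entry, the list of rows, each a list of 7 numbers: the turn, a rotation vector about the tool's x, y, z in rad, then the shift along the tool's x, y, z in mm, then the opening, from -1 (shut) to 1 (fully open), so that 0 is half open. A call has exactly 8 rows; each row shifts and turns the commanded pose from where the row before left it, along the tool's axes as they then stand; what a row does not reach is not made up. A row lasts 1/12 s, in which the tool goes at most 41.7 mm and 7.16 degrees, less where a joint would pass 70% of its speed; a pose out of reach is approached as far as the arm can. A call with a gripper value outside its range is refused whole. The fingers move at their own pace and stop on an object; "force" is the grip in N (left out, the last holds). Time passes only in rows, so rows that do not move let the fingers close, or fill a call up. It gives the time, the measured TCP pose, the force, the opening and the grip force at its end, in the units of the state.
- ctrl.observe(): the state, without advancing time (a new reading comes with each control period).
- ctrl.capture(name): name is "scene" or "top" or "wrist"; returns a dict with "image" (400x640x3 uint8, red, green, blue), "mtx" (3x3 intrinsics, pixels), "R" (3x3) and "t" (3): a world point X has camera coordinates R X + t. Camera axes: x right, y down, z forward; pixel columns grow to the right and rows downward; lengths in m; the calibration is good to about 2 mm. A picture is of the moment at which its call begins. There is no depth.
- ctrl.finish_job(): hands the job in; it is judged then, once.
The state is a dict: "time": time; "q": joint angles; "joint_vel": joint speeds; "joint_torque": joint torques, N m; "tool_pos": TCP position; "ee_rot": TCP orientation; "contact_force": force on the tool from outside, world axes, zero at the start; "moment": the same for the moment, N m; "finger_gap": opening from 0.0 (shut) to 1.0 (fully open); "grip_force": force on a finger pad.
Only numpy, scipy, OpenCV 4.12 (cv2) and the standard library are available. Lean on these libraries where they do the work, as an engineer would, in place of code of your own. Each camera call takes 0.05 s, during which the arm holds its last target. There are 200 camera calls.

## Working session

There is one attempt and no reset: what is moved stays moved. The work goes in short steps, Python scripts to look and compute and a tool call to move; the robot and the scene stay as the last step left them, time stands still between calls to the robot, and variables do not carry over. Pictures are saved under pics/ and viewed, at most 10 in all, crops included, and the job is handed in when it is done.

Besides the shell and the picture viewer there is one more tool, called after "Emit:" by a JSON object that holds its "api" and its "payload", one argument or row to a line. move_arm: Moves the arm, as the interface text tells. Its arguments: {"type":"object","properties":{"commands":{"type":"array"},"force":{"type":"number"}},"required":["commands"]}

```bash
mkdir -p pics; ls
python3 - <<'E'
from bench import ctrl
import cv2,numpy as np,pickle
d={}
for n in("scene","top"):
    c=ctrl.capture(n);d[n]=c;cv2.imwrite(f"pics/{n}0.png",c["image"][:,:,::-1]);print(n,c["mtx"].tolist(),np.round(c["R"],4).tolist(),c["t"])
pickle.dump(d,open("cap0.pkl","wb"))
o=ctrl.observe();print(o["time"],o["tool_pos"],o["ee_rot"])
E
```

```text
pics
scene [[436.8737802278322, 0.0, 318.7968907327261], [0.0, 436.8737802278322, 203.0788055953815], [0.0, 0.0, 1.0]] [[0.8728, 0.4879, -0.0116], [0.3024, -0.5594, -0.7718], [-0.383, 0.6701, -0.6358]] [-0.44250137 -0.03225422  1.30595898]
top [[401.55400570855875, 0.0, 315.708405301265], [0.0, 401.55400570855875, 194.524568455782], [0.0, 0.0, 1.0]] [[0.0286, -0.9996, 0.0049], [-0.997, -0.0288, -0.0718], [0.0719, -0.0029, -0.9974]] [0.07637111 0.49153604 1.26665037]
0.1 [ 0.22887792 -0.52684336  0.25248426] [[ 9.17192827e-01  3.98443148e-01 -6.13262531e-04]
 [ 3.98443600e-01 -9.17191207e-01  1.72859762e-03]
 [ 1.26268875e-04 -1.82980787e-03 -9.99998318e-01]]
```

View pics/top0.png

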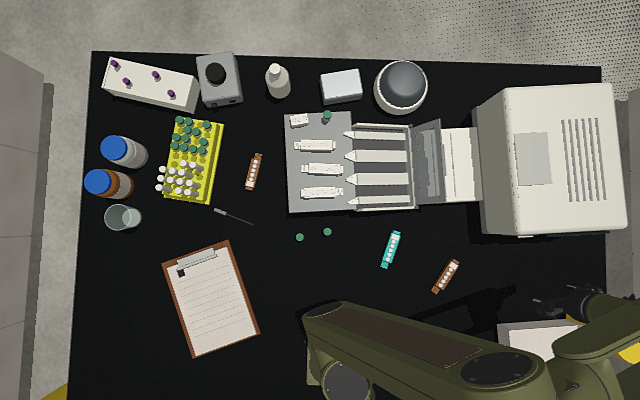

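View pics/scene0.png

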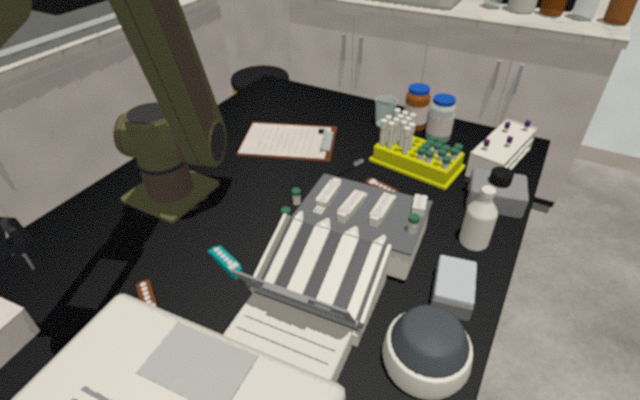

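Seen in the top view: three white cartridges at about (314,146), (322,169) and (322,192). Things that could be confused with them are the short strip at (299,121), brown look-alikes at (253,172) and (446,276), and a turquoise one at (390,249). I choose the three long white ones on the shelf and check them in a close crop.

Run:
```python
import cv2,pickle
d=pickle.load(open("cap0.pkl","rb"))
i=d["top"]["image"][100:220,280:440,::-1]
cv2.imwrite("pics/crop0.png",cv2.resize(i,None,fx=5,fy=5,interpolation=cv2.INTER_CUBIC)[:600])
```

```text
(no output)
```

View pics/crop0.png

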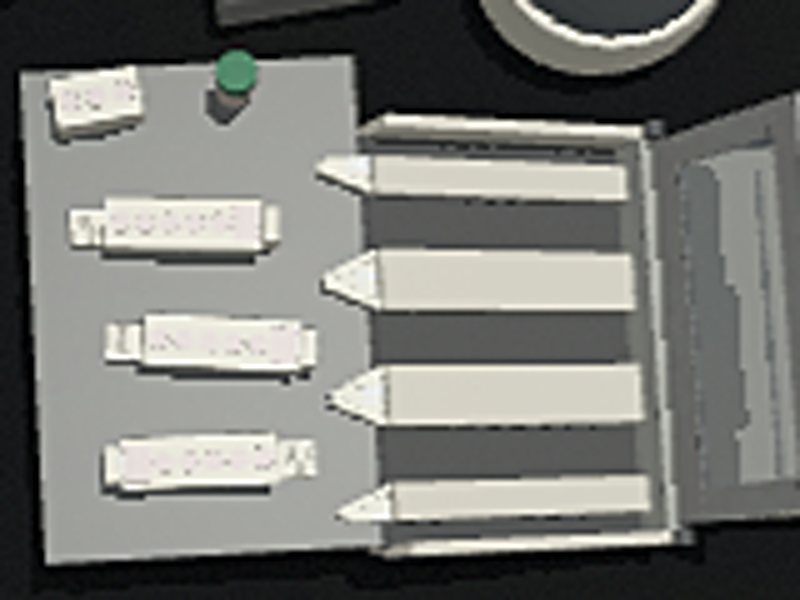

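The close crop confirms the three white ones. The upper two (crop (180,225) and (210,345)) have the tab on the left, so they lie nose first. The lower one (210,463) has its tab on the right, so it's the wrong way round. The cover stands open at the right.

```bash
cat > h.py <<'E'
import numpy as np,cv2,pickle
from scipy.spatial.transform import Rotation as Ro
def ray(c,px,z):
    px=np.atleast_2d(np.float64(px));v=np.c_[px,np.ones(len(px))]@np.linalg.inv(c["mtx"]).T@c["R"]
    C=-c["R"].T@c["t"];return C+v*((z-C[2])/v[:,2])[:,None]
def proj(c,X):
    p=(np.atleast_2d(X)@c["R"].T+c["t"])@c["mtx"].T;return p[:,:2]/p[:,2:]
def rel(o,P,R):
    "shift in current tool axes (mm), then turn (rotvec rad, tool axes)"
    T=o["ee_rot"];return np.round(1000*T.T@(np.array(P)-o["tool_pos"]),1),np.round(Ro.from_matrix(T.T@R).as_rotvec(),3)
E
python3 - <<'E'
from h import *
d=pickle.load(open("cap0.pkl","rb"));c=d["top"]
im=c["image"]
cr=np.array([[20,72],[353,56],[47,563]])/5-.4+[280,100]
W=ray(c,cr,.108)[:,:2];B=np.array([[.173,.205],[.173,0],[-.123,.205]])
print(W,np.linalg.norm(W[0]-W[1]),np.linalg.norm(W[0]-W[2]))
a=W-W.mean(0);b=B-B.mean(0)
th=np.arctan2((b[:,0]*a[:,1]-b[:,1]*a[:,0]).sum(),(a*b).sum())
R=np.array([[np.cos(th),-np.sin(th)],[np.sin(th),np.cos(th)]]);o=W.mean(0)-R@B.mean(0)
print("bay",o,np.degrees(th),"res",(B@R.T+o-W)*1000)
pickle.dump((o,th),open("bay.pkl","wb"))
m=(im.min(2)>205).astype(np.uint8)
print(im[144,310],im[151,310],im[130,320])
for n,(x0,y0,x1,y1) in dict(L3=(292,136,339,155),L2=(299,160,346,178),L1=(299,184,346,200)).items():
    s=np.zeros_like(m);s[y0:y1,x0:x1]=m[y0:y1,x0:x1]
    p=np.argwhere(s)[:,::-1];q=(ray(c,p,.134)[:,:2]-o)@R*1000
    r=cv2.minAreaRect(q.astype(np.float32));vx,vy=cv2.fitLine(q.astype(np.float32),cv2.DIST_L2,0,.01,.01)[:2].ravel()
    print(n,len(p),"bay rect",np.round(r[0]),np.round(r[1]),"tilt from y",np.degrees(np.arctan2(-vx*np.sign(vy),abs(vy))),q.min(0),q.max(0),np.median(q,0))
E
```

```text
[[ 0.72306149  0.1944126 ]
 [ 0.738894   -0.00611316]
 [ 0.42786575  0.16828977]] 0.20114981624375133 0.2963493312780056
bay [ 0.56818349 -0.02392805] 5.153475448422157 res [[-0.9912194   1.37020158]
 [ 1.59016897 -2.27536006]
 [-0.59894956  0.90515849]]
[233 224 221] [55 58 57] [161 161 156]
L3 300 bay rect [ 70. 117.] [120.  27.] tilt from y -3.8325872 [54.0252786  57.07282617] [ 85.99505573 176.72046262] [ 71.50525369 114.43784655]
L2 334 bay rect [ -0. 100.] [120.  28.] tilt from y -5.3493605 [-18.05814356  40.28360959] [ 16.62803921 160.7440172 ] [-0.60078404 96.36695414]
L1 334 bay rect [-69. 105.] [120.  28.] tilt from y -1.4515562 [-83.96711962  44.54648325] [-54.74262501 164.86810199] [-68.83315277 106.75709513]
```

```bash
cat >> h.py <<'E'
o2,th=pickle.load(open("bay.pkl","rb"))
RB=Ro.from_euler('z',th).as_matrix()
def bay(x,y,z): return RB@np.array([x,y,z])/1000+np.r_[o2,0]
def tool(yaw=0,tilt=0):
    "yaw: bay-frame deg of tool x from bay +y; tilt down-slope deg"
    return RB@Ro.from_euler('z',yaw,degrees=True).as_matrix()@np.array([[0,1,0],[1,0,0],[0,0,-1.]])@Ro.from_euler('y',tilt,degrees=True).as_matrix()
def plan(targets):
    from bench import ctrl
    o=dict(ctrl.observe());print("t",o["time"],"bay tcp",np.round(RB.T@(o["tool_pos"]-np.r_[o2,0])*1000,1),"gap",o["finger_gap"],"F",np.round(o["contact_force"],1),"grip",o["grip_force"])
    for P,R in targets:
        s,r=rel(o,P,R);print(s,r);o["tool_pos"]=P;o["ee_rot"]=R
E
python3 - <<'E'
from h import *
plan([(bay(70,117,240),tool(-3.8)),(bay(70,117,140),tool(-3.8))])
E
```

```text
t 0.1 bay tcp [-383.1 -470.4  252.5] gap 1.0050756968178591 F [-0.1 -0.3 -1.1] grip 0.0
[ 614.8 -415.1   13.3] [-2.000e-03 -1.000e-03 -1.185e+00]
[  0.   0. 100.] [0. 0. 0.]
```

Emit:
{"api": "move_arm", "payload": {
  "commands": [
    [[0,0,0,25.6,-17.3,0.55,0.18],[0,0,0,25.6,-17.3,0.55,0.18],[0,0,0,25.6,-17.3,0.55,0.18],[0,0,0,25.6,-17.3,0.55,0.18],[0,0,0,25.6,-17.3,0.55,0.18],[0,0,0,25.6,-17.3,0.55,0.18],[0,0,0,25.6,-17.3,0.55,0.18],[0,0,0,25.6,-17.3,0.55,0.18]]
  ],
  "force": 25
}}

```text
time: 0.77
tool_pos: [0.362, -0.3173, 0.2486]
ee_rot: [[0.917, 0.398, -0.0], [0.398, -0.917, 0.001], [-0.0, -0.001, -1.0]]
contact_force: [0.1, -0.5, -0.3]
finger_gap: 0.589
grip_force: 0.0
```

Emit:
{"api": "move_arm", "payload": {
  "commands": [
    [[0,0,0,25.6,-17.3,0.55,0.18],[0,0,0,25.6,-17.3,0.55,0.18],[0,0,0,25.6,-17.3,0.55,0.18],[0,0,0,25.6,-17.3,0.55,0.18],[0,0,0,25.6,-17.3,0.55,0.18],[0,0,0,25.6,-17.3,0.55,0.18],[0,0,0,25.6,-17.3,0.55,0.18],[0,0,0,25.6,-17.3,0.55,0.18]]
  ]
}}

```text
time: 1.43
tool_pos: [0.4947, -0.1088, 0.2442]
ee_rot: [[0.917, 0.398, -0.001], [0.398, -0.917, 0.0], [-0.001, -0.0, -1.0]]
contact_force: [0.6, -0.6, 0.3]
finger_gap: 0.59
grip_force: 0.0
```

Emit:
{"api": "move_arm", "payload": {
  "commands": [
    [[0,0,0,25.6,-17.3,0.55,0.18],[0,0,0,25.6,-17.3,0.55,0.18],[0,0,0,25.6,-17.3,0.55,0.18],[0,0,0,25.6,-17.3,0.55,0.18],[0,0,0,25.6,-17.3,0.55,0.18],[0,0,0,25.6,-17.3,0.55,0.18],[0,0,0,25.6,-17.3,0.55,0.18],[0,0,0,25.6,-17.3,0.55,0.18]]
  ]
}}

```text
time: 2.1
tool_pos: [0.6274, 0.0996, 0.2395]
ee_rot: [[0.917, 0.399, -0.001], [0.399, -0.917, -0.0], [-0.001, -0.0, -1.0]]
contact_force: [0.5, -0.7, 0.7]
finger_gap: 0.597
grip_force: 0.0
```

Emit:
{"api": "move_arm", "payload": {
  "commands": [
    [[0,0,-0.1,0,0,0,0.18],[0,0,-0.1,0,0,0,0.18],[0,0,-0.1,0,0,0,0.18],[0,0,-0.1,0,0,0,0.18],[0,0,-0.1,0,0,0,0.18],[0,0,-0.1,0,0,0,0.18],[0,0,-0.1,0,0,0,0.18],[0,0,-0.1,0,0,0,0.18]]
  ]
}}

```text
time: 2.77
tool_pos: [0.6268, 0.0982, 0.2394]
ee_rot: [[0.349, 0.937, -0.001], [0.937, -0.349, -0.0], [-0.001, -0.001, -1.0]]
contact_force: [-0.0, -0.0, -0.2]
finger_gap: 0.587
grip_force: 0.0
```

Emit:
{"api": "move_arm", "payload": {
  "commands": [
    [[0,0,-0.1,0,0,0,0.18],[0,0,-0.1,0,0,0,0.18],[0,0,-0.1,0,0,0,0.18],[0,0,-0.085,0,0,0,0.18],[0,0,0,0,0,0,0.18],[0,0,0,0,0,0,0.18],[0,0,0,0,0,0,0.18],[0,0,0,0,0,0,0.18]]
  ]
}}

```text
time: 3.43
tool_pos: [0.6271, 0.0982, 0.2399]
ee_rot: [[-0.023, 1.0, -0.0], [1.0, 0.023, -0.0], [-0.0, -0.0, -1.0]]
contact_force: [-0.2, -0.3, -1.0]
finger_gap: 0.59
grip_force: 0.0
```

Run:
```python
from h import *
from bench import ctrl
plan([(bay(70,117,140),tool(-3.8))])
c=ctrl.capture("wrist");pickle.dump(c,open("w1.pkl","wb"));cv2.imwrite("pics/w1.png",c["image"][:,:,::-1])
```

```text
t 3.4333 bay tcp [ 69.6 116.3 239.9] gap 0.5896924405398045 F [-0.2 -0.3 -1. ] grip 0.0
[ 0.7  0.4 99.9] [-0.     0.    -0.001]
```

View pics/w1.png

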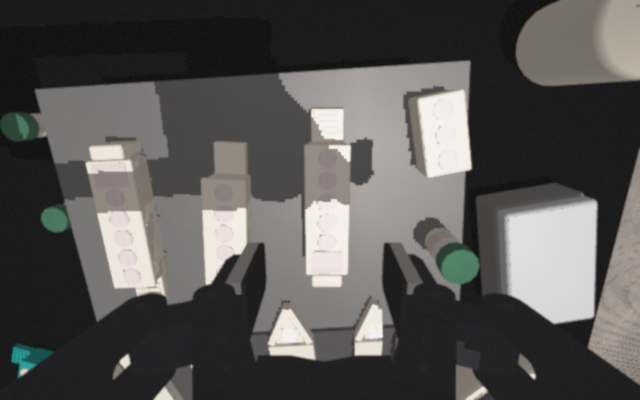

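The wrist view shows all three on the shelf. L3's body runs from (327,143) to (328,274), under the gripper. L2 runs from (226,177) down and L1 from (112,160) to (135,287). The short strip is at (440,132) and the vial at (455,255). I cross-check the poses from this view.

Run:
```python
from h import *
c=pickle.load(open("w1.pkl","rb"))
px=[(305,143),(350,143),(307,274),(349,275),(203,177),(250,176),(205,282),(88,160),(132,160),(116,288),(157,287)]
w=ray(c,px,.134)
for p,x in zip(px,w):print(p,np.round(RB.T@(x-np.r_[o2,0])*1000,1))
px=[(40,89),(469,61)]
for p,x in zip(px,ray(c,px,.108)):print(p,np.round(RB.T@(x-np.r_[o2,0])*1000,1))
```

```text
(305, 143) [ 60.6 157.9 134. ]
(350, 143) [ 89.3 155.9 134. ]
(307, 274) [ 54.4  65.7 134. ]
(349, 275) [ 84.   62.8 134. ]
(203, 177) [ -8.1 140.4 134. ]
(250, 176) [ 22.8 138.9 134. ]
(205, 282) [-18.9  64.3 134. ]
(88, 160) [-80.7 156.6 134. ]
(132, 160) [-52.2 154.7 134. ]
(116, 288) [-83.4  64.  134. ]
(157, 287) [-53.9  62.7 134. ]
(40, 89) [-119.2  204.1  108. ]
(469, 61) [173.3 202.  108. ]
```

Emit:
{"api": "move_arm", "payload": {
  "commands": [
    [[0,0,0,0,1.5,20,0.18],[0,0,0,0,0,20,0.18],[0,0,0,0,0,20,0.18],[0,0,0,0,0,20,0.18],[0,0,0,0,0,20,0.18],[0,0,0,0,0,0,0.18],[0,0,0,0,0,0,-1],[0,0,0,0,0,0,-1]]
  ]
}}

```text
time: 4.15
tool_pos: [0.6294, 0.0983, 0.1411]
ee_rot: [[-0.024, 1.0, 0.001], [1.0, 0.024, 0.0], [0.0, 0.001, -1.0]]
contact_force: [1.4, 0.3, -0.4]
finger_gap: 0.343
grip_force: 29.3
```

Emit:
{"api": "move_arm", "payload": {
  "commands": [
    [[0,0,0,0,0,0,-1],[0,0,0,0,0,0,-1],[0,0,0,0,0,0,-1],[0,0,0,0,0,-10,-1],[0,0,0,0,0,-15,-1],[0,0,0,0,0,-15,-1],[0,0,0,0,0,0,-1],[0,0,0,0,0,0,-1]]
  ]
}}

```text
time: 4.82
tool_pos: [0.6296, 0.0983, 0.1818]
ee_rot: [[-0.024, 1.0, 0.004], [1.0, 0.024, 0.0], [0.0, 0.004, -1.0]]
contact_force: [0.3, -0.0, -0.5]
finger_gap: 0.345
grip_force: 29.3
```

```bash
cat >> h.py <<'E'
def slope(x,s,h): # TCP h above lane floor at s mm down the slope
    a=np.radians(22);return bay(x,-s*np.cos(a)-h*np.sin(a),108-s*np.sin(a)+h*np.cos(a))
E
python3 - <<'E'
from h import *
from bench import ctrl
o=ctrl.observe()
plan([(o["tool_pos"],tool(0,22)),(slope(70,60,60),tool(0,22)),(slope(70,60,35),tool(0,22))])
E
```

```text
t 4.8167 bay tcp [ 72.2 116.3 181.8] gap 0.34468564359733517 F [ 0.3 -0.  -0.5] grip 29.339973628520966
[0. 0. 0.] [ 0.016  0.384 -0.064]
[-195.5   -2.2  -35.1] [0. 0. 0.]
[-0.  0. 25.] [0. 0. 0.]
```

Emit:
{"api": "move_arm", "payload": {
  "commands": [
    [[0.004,0.096,-0.016,0,0,0,-1],[0.004,0.096,-0.016,0,0,0,-1],[0.004,0.096,-0.016,0,0,0,-1],[0.004,0.096,-0.016,0,0,0,-1],[0,0,0,-24.4,-0.3,-4.4,-1],[0,0,0,-24.4,-0.3,-4.4,-1],[0,0,0,-24.4,-0.3,-4.4,-1],[0,0,0,-24.4,-0.3,-4.4,-1]]
  ]
}}

```text
time: 5.48
tool_pos: [0.6354, 0.0002, 0.1585]
ee_rot: [[-0.081, 0.996, -0.038], [0.923, 0.089, 0.373], [0.375, -0.005, -0.927]]
contact_force: [0.6, 1.3, -0.0]
finger_gap: 0.347
grip_force: 29.3
```

Emit:
{"api": "move_arm", "payload": {
  "commands": [
    [[0,0,0,-24.4,-0.3,-4.4,-1],[0,0,0,-24.4,-0.3,-4.4,-1],[0,0,0,-24.4,-0.3,-4.4,-1],[0,0,0,-24.4,-0.3,-4.4,-1],[0,0,0,0,0,0,-1],[0,0,0,0,0,0,-1],[0,0,0,0,0,0,-1],[0,0,0,0,0,0,-1]]
  ]
}}

```text
time: 6.15
tool_pos: [0.6431, -0.0943, 0.1394]
ee_rot: [[-0.082, 0.996, -0.038], [0.923, 0.09, 0.374], [0.376, -0.004, -0.927]]
contact_force: [-0.3, -0.5, -0.8]
finger_gap: 0.346
grip_force: 29.3
```

Run:
```python
from h import *
from bench import ctrl
plan([(slope(70,60,35),tool(0,22))])
c=ctrl.capture("wrist");cv2.imwrite("pics/w2.png",c["image"][:,:,::-1])
```

```text
t 6.15 bay tcp [ 68.3 -76.8 139.4] gap 0.34604067240478714 F [-0.3 -0.5 -0.8] grip 29.32225674390793
[-0.6  1.8 22.8] [-0.004 -0.001 -0.001]
```

View pics/w2.png

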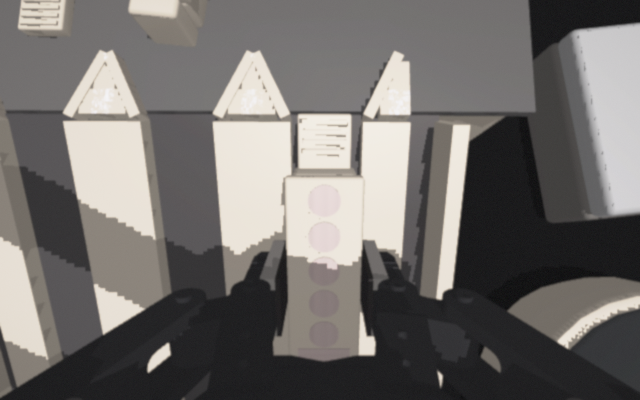

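The cartridge is held straight over lane 3: its tab is at (325,140), between the guide edges at 290 and 363. I lower it with a small correction and release.

Emit:
{"api": "move_arm", "payload": {
  "commands": [
    [[0,0,0,0,0.8,6,-1],[0,0,0,0,0,6,-1],[0,0,0,0,0,6,-1],[0,0,0,0,0,4,-1],[0,0,0,0,0,0,-1],[0,0,0,0,0,0,-1],[0,0,0,0,0,0,0],[0,0,0,0,0,0,0.1]]
  ]
}}

```text
time: 6.87
tool_pos: [0.6438, -0.0873, 0.1195]
ee_rot: [[-0.082, 0.996, -0.036], [0.924, 0.089, 0.373], [0.375, -0.003, -0.927]]
contact_force: [0.4, -0.3, -0.5]
finger_gap: 0.55
grip_force: 0.0
```

Emit:
{"api": "move_arm", "payload": {
  "commands": [
    [[0,0,0,0,0,0,0.15],[0,0,0,0,0,0,0.15],[0,0,0,0,0,-15,0.15],[0,0,0,0,0,-30,0.15],[0,0,0,0,0,-30,0.15],[0,0,0,0,0,-10,0.15],[0,0,0,0,0,0,0.15],[0,0,0,0,0,0,0.15]]
  ]
}}

```text
time: 7.53
tool_pos: [0.6466, -0.119, 0.1982]
ee_rot: [[-0.081, 0.996, -0.036], [0.924, 0.089, 0.373], [0.374, -0.002, -0.927]]
contact_force: [-0.2, 0.5, -0.2]
finger_gap: 0.576
grip_force: 0.0
```

Run:
```python
from h import *
from bench import ctrl
plan([(bay(1.5,100,200),tool(0,22)),(bay(1.5,100,200),tool(-6)),(bay(1.5,100,140),tool(-6))])
c=ctrl.capture("scene");cv2.imwrite("pics/s2.png",cv2.resize(c["image"][160:340,200:460,::-1],None,fx=3,fy=3,interpolation=cv2.INTER_CUBIC))
```

```text
t 7.5333 bay tcp [  69.6 -101.8  198.2] gap 0.5757869445634878 F [-0.2  0.5 -0.2] grip 0.0
[187.6 -68.3  74. ] [-0.002  0.    -0.002]
[0. 0. 0.] [-0.02  -0.384  0.103]
[ 0.  0. 60.] [0. 0. 0.]
```

View pics/s2.png

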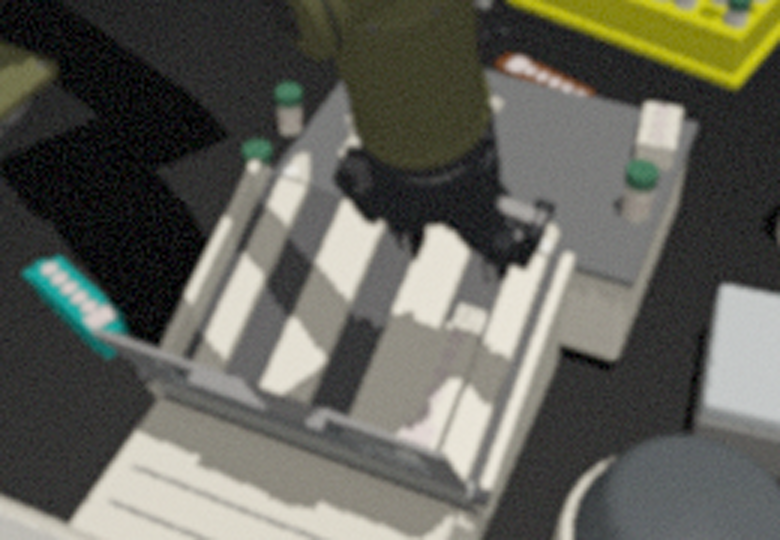

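Lane 3's cartridge slid down; its tab shows at (470,318) in the crop. Next is lane 2.

Emit:
{"api": "move_arm", "payload": {
  "commands": [
    [[0,0,0,23.5,-8.5,9.25,0.18],[0,0,0,23.5,-8.5,9.25,0.18],[0,0,0,23.5,-8.5,9.25,0.18],[0,0,0,23.5,-8.5,9.25,0.18],[0,0,0,23.5,-8.5,9.25,0.18],[0,0,0,23.5,-8.5,9.25,0.18],[0,0,0,23.5,-8.5,9.25,0.18],[0,0,0,23.5,-8.5,9.25,0.18]]
  ]
}}

```text
time: 8.25
tool_pos: [0.5585, 0.0782, 0.1981]
ee_rot: [[-0.08, 0.996, -0.041], [0.923, 0.09, 0.374], [0.376, -0.008, -0.927]]
contact_force: [0.7, -0.8, 0.2]
finger_gap: 0.59
grip_force: 0.0
```

Emit:
{"api": "move_arm", "payload": {
  "commands": [
    [[-0.005,-0.096,0.026,0,0,0,0.18],[-0.005,-0.096,0.026,0,0,0,0.18],[-0.005,-0.096,0.026,0,0,0,0.18],[-0.005,-0.096,0.026,0,0,0,0.18],[0,0,0,0,0,0,0.18],[0,0,0,0,0,0,0.18],[0,0,0,0,0,0,0.18],[0,0,0,0,0,0,0.18]]
  ]
}}

```text
time: 8.92
tool_pos: [0.5603, 0.0756, 0.1991]
ee_rot: [[0.016, 1.0, -0.006], [1.0, -0.016, 0.001], [0.001, -0.006, -1.0]]
contact_force: [-1.2, 0.3, -0.8]
finger_gap: 0.589
grip_force: 0.0
```

Run:
```python
from h import *
from bench import ctrl
plan([(bay(1.5,100,140),tool(-6))])
c=ctrl.capture("wrist");pickle.dump(c,open("w3.pkl","wb"));cv2.imwrite("pics/w3.png",c["image"][:,:,::-1])
```

```text
t 8.9167 bay tcp [  1.1  99.9 199.1] gap 0.5891313094284178 F [-1.2  0.3 -0.8] grip 0.0
[ 0.1  0.8 59.1] [-0.006 -0.001 -0.002]
```

View pics/w3.png

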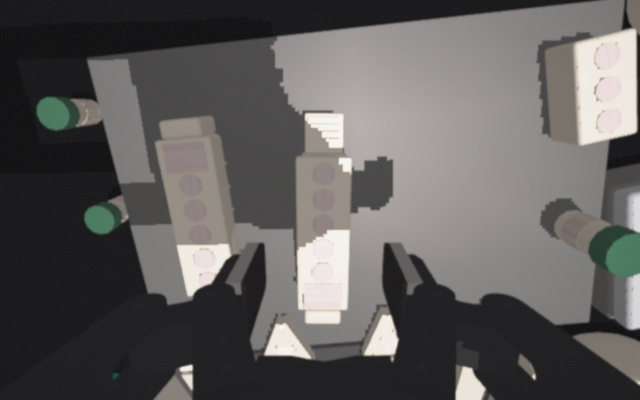

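The gripper is centred over L2 at (323,235), and L1 at (200,215) is clear of the fingers. I grasp.

Emit:
{"api": "move_arm", "payload": {
  "commands": [
    [[0,0,0,0,0,20,0.15],[0,0,0,0,0,20,0.15],[0,0,0,0,0,19,0.15],[0,0,0,0,0,0,0.15],[0,0,0,0,0,0,-1],[0,0,0,0,0,0,-1],[0,0,0,0,0,0,-1],[0,0,0,0,0,0,-1]]
  ]
}}

```text
time: 9.63
tool_pos: [0.5616, 0.0762, 0.1423]
ee_rot: [[0.016, 1.0, -0.001], [1.0, -0.016, -0.0], [-0.0, -0.001, -1.0]]
contact_force: [0.2, 0.3, 0.8]
finger_gap: 0.345
grip_force: 29.0
```

Emit:
{"api": "move_arm", "payload": {
  "commands": [
    [[0,0,0,0,0,0,-1],[0,0,0,0,0,-10,-1],[0,0,0,0,0,-15,-1],[0,0,0,0,0,-15,-1],[0.005,0.096,-0.026,0,0,0,-1],[0.005,0.096,-0.026,0,0,0,-1],[0.005,0.096,-0.026,0,0,0,-1],[0.005,0.096,-0.026,0,0,0,-1]]
  ]
}}

```text
time: 10.3
tool_pos: [0.5616, 0.0767, 0.1835]
ee_rot: [[-0.086, 0.996, -0.033], [0.922, 0.092, 0.377], [0.378, 0.002, -0.926]]
contact_force: [0.3, -0.1, -1.2]
finger_gap: 0.346
grip_force: 29.1
```

Run:
```python
from h import *
plan([(slope(-1,60,60),tool(0,22)),(slope(-1,60,35),tool(0,22))])
```

```text
t 10.3 bay tcp [  2.5 100.9 183.5] gap 0.3463219063979555 F [ 0.3 -0.1 -1.2] grip 29.05160665512085
[-181.7   -3.9  -28.5] [ 0.001 -0.004  0.003]
[ 0.  0. 25.] [0. 0. 0.]
```

Emit:
{"api": "move_arm", "payload": {
  "commands": [
    [[0,0,0,-26,-0.55,-4.1,-1],[0,0,0,-26,-0.55,-4.1,-1],[0,0,0,-26,-0.55,-4.1,-1],[0,0,0,-26,-0.55,-4.1,-1],[0,0,0,-26,-0.55,-4.1,-1],[0,0,0,-26,-0.55,-4.1,-1],[0,0,0,-26,-0.55,-4.1,-1],[0,0,0,0,0,0,-1]]
  ]
}}

```text
time: 10.97
tool_pos: [0.5741, -0.1078, 0.139]
ee_rot: [[-0.08, 0.996, -0.034], [0.925, 0.087, 0.37], [0.371, -0.002, -0.929]]
contact_force: [0.8, 0.1, 0.2]
finger_gap: 0.345
grip_force: 29.1
```

Run:
```python
from h import *
plan([(slope(-1,60,37),tool(0,22))])
```

```text
t 10.9667 bay tcp [ -1.7 -84.1 139. ] gap 0.3445222481276496 F [0.8 0.1 0.2] grip 29.05962735414505
[ 6.4  0.7 23.3] [-0.001  0.004 -0.004]
```

Emit:
{"api": "move_arm", "payload": {
  "commands": [
    [[0,0,0,0,0.6,6,-1],[0,0,0,0,0,6,-1],[0,0,0,0,0,6,-1],[0,0,0,0,0,3.5,-1],[0,0,0,0,0,0,-1],[0,0,0,0,0,0,-1],[0,0,0,0,0,0,0],[0,0,0,0,0,0,0.1]]
  ]
}}

```text
time: 11.63
tool_pos: [0.5729, -0.0945, 0.1199]
ee_rot: [[-0.082, 0.996, -0.036], [0.924, 0.09, 0.373], [0.375, -0.003, -0.927]]
contact_force: [-0.2, 0.1, 0.4]
finger_gap: 0.554
grip_force: 0.0
```

Emit:
{"api": "move_arm", "payload": {
  "commands": [
    [[0,0,0,0,0,0,0.15],[0,0,0,0,0,0,0.15],[0,0,0,0,0,-15,0.15],[0,0,0,0,0,-30,0.15],[0,0,0,0,0,-30,0.15],[0,0,0,0,0,-10,0.15],[0,0,0,0,0,0,0.15],[0,0,0,0,0,0,0.15]]
  ]
}}

```text
time: 12.3
tool_pos: [0.5757, -0.1266, 0.1984]
ee_rot: [[-0.081, 0.996, -0.036], [0.924, 0.089, 0.373], [0.374, -0.003, -0.927]]
contact_force: [0.1, 0.4, -0.7]
finger_gap: 0.569
grip_force: 0.0
```

Run:
```python
from h import *
from bench import ctrl
plan([(bay(-67.5,105,200),tool(0,22)),(bay(-67.5,105,200),tool(-1.5)),(bay(-67.5,105,140),tool(-1.5))])
c=ctrl.capture("top");i=c["image"]
# bay-coords of bright tab in lanes: print whites along lanes rows
cv2.imwrite("pics/t3.png",cv2.resize(i[100:220,280:440,::-1],None,fx=5,fy=5,interpolation=cv2.INTER_CUBIC))
```

```text
t 12.3 bay tcp [  -1.7 -102.9  198.4] gap 0.5694657543648366 F [ 0.1  0.4 -0.7] grip 0.0
[193.3 -66.   76.5] [-0.002  0.    -0.002]
[0. 0. 0.] [-0.005 -0.384  0.026]
[ 0.  0. 60.] [0. 0. 0.]
```

View pics/t3.png

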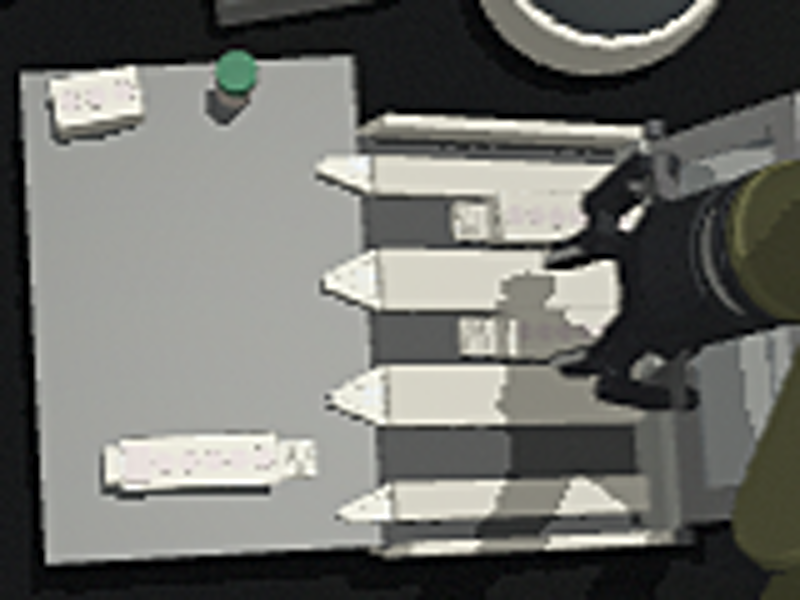

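Both tabs are level in lanes 2 and 3 at crop (475,335) and (470,220). Next is the reversed one: grip, turn 90°, regrip, turn 90° more.

Emit:
{"api": "move_arm", "payload": {
  "commands": [
    [[0,0,0,24.2,-8.25,9.55,0.18],[0,0,0,24.2,-8.25,9.55,0.18],[0,0,0,24.2,-8.25,9.55,0.18],[0,0,0,24.2,-8.25,9.55,0.18],[0,0,0,24.2,-8.25,9.55,0.18],[0,0,0,24.2,-8.25,9.55,0.18],[0,0,0,24.2,-8.25,9.55,0.18],[0,0,0,24.2,-8.25,9.55,0.18]]
  ]
}}

```text
time: 13.02
tool_pos: [0.489, 0.0768, 0.1985]
ee_rot: [[-0.08, 0.996, -0.041], [0.923, 0.09, 0.374], [0.376, -0.008, -0.927]]
contact_force: [0.4, -0.3, -0.2]
finger_gap: 0.588
grip_force: 0.0
```

Emit:
{"api": "move_arm", "payload": {
  "commands": [
    [[-0.001,-0.096,0.0065,0,0,0,0.18],[-0.001,-0.096,0.0065,0,0,0,0.18],[-0.001,-0.096,0.0065,0,0,0,0.18],[-0.001,-0.096,0.0065,0,0,0,0.18],[0,0,0,0,0,0,0.18],[0,0,0,0,0,0,0.18],[0,0,0,0,0,0,0.18],[0,0,0,0,0,0,0.18]]
  ]
}}

```text
time: 13.68
tool_pos: [0.4908, 0.0743, 0.1994]
ee_rot: [[-0.062, 0.998, -0.007], [0.998, 0.062, 0.001], [0.001, -0.007, -1.0]]
contact_force: [-0.7, 0.2, -0.0]
finger_gap: 0.593
grip_force: 0.0
```

Run:
```python
from h import *
from bench import ctrl
plan([(bay(-67.5,104,140),tool(-1.5))]);print(ctrl.observe()["q"])
```

```text
t 13.6833 bay tcp [-68.2 104.8 199.4] gap 0.5928116672404978 F [-0.7  0.2 -0. ] grip 0.0
[-0.9  1.1 59.4] [-0.007 -0.001 -0.001]
[3.67640589e+00 1.44334263e+01 9.96508312e+01 9.27164362e-02
 6.62994383e+01 6.47648835e-02]
```

Emit:
{"api": "move_arm", "payload": {
  "commands": [
    [[0,0,0,-0.9,1,20,0.15],[0,0,0,0,0,20,0.15],[0,0,0,0,0,20,0.15],[0,0,0,0,0,0,0.15],[0,0,0,0,0,0,-1],[0,0,0,0,0,0,-1],[0,0,0,0,0,0,-1],[0,0,0,0,0,0,-1]]
  ]
}}

```text
time: 14.35
tool_pos: [0.4931, 0.0739, 0.1414]
ee_rot: [[-0.063, 0.998, -0.002], [0.998, 0.063, 0.0], [0.0, -0.002, -1.0]]
contact_force: [-0.5, -0.2, -1.4]
finger_gap: 0.342
grip_force: 28.2
```

Emit:
{"api": "move_arm", "payload": {
  "commands": [
    [[0,0,0,0,0,0,-1],[0,0,0,0,0,-10,-1],[0,0,0,0,0,-15,-1],[0,0,0,0,15,0,-1],[0,0,0,0,15,0,-1],[0,0,0.11,0,0,0,-1],[0,0,0.11,0,0,0,-1],[0,0,0.11,0,0,0,-1]]
  ]
}}

```text
time: 15.02
tool_pos: [0.5227, 0.0762, 0.1657]
ee_rot: [[0.268, 0.963, -0.003], [0.963, -0.268, -0.0], [-0.001, -0.003, -1.0]]
contact_force: [-0.5, -0.3, -0.6]
finger_gap: 0.343
grip_force: 28.3
```

Emit:
{"api": "move_arm", "payload": {
  "commands": [
    [[0,0,0.11,0,0,0,-1],[0,0,0.11,0,0,0,-1],[0,0,0.11,0,0,0,-1],[0,0,0.11,0,0,0,-1],[0,0,0.11,0,0,0,-1],[0,0,0.11,0,0,0,-1],[0,0,0.11,0,0,0,-1],[0,0,0.11,0,0,0,-1]]
  ]
}}

```text
time: 15.68
tool_pos: [0.5224, 0.0762, 0.1657]
ee_rot: [[0.913, 0.407, -0.004], [0.407, -0.913, -0.0], [-0.003, -0.001, -1.0]]
contact_force: [0.3, -0.2, -1.4]
finger_gap: 0.341
grip_force: 28.3
```

Emit:
{"api": "move_arm", "payload": {
  "commands": [
    [[0,0,0.11,0,0,0,-1],[0,0,0.11,0,0,0,-1],[0,0,0.11,0,0,0,-1],[0,0,0,0,0,0,-1],[0,0,0,0,0,12,-1],[0,0,0,0,0,7,-1],[0,0,0,0,0,0,-1],[0,0,0,0,0,0,-1]]
  ]
}}

```text
time: 16.35
tool_pos: [0.5217, 0.0761, 0.1458]
ee_rot: [[0.995, 0.095, -0.006], [0.095, -0.995, -0.0], [-0.006, -0.0, -1.0]]
contact_force: [0.7, -0.6, -1.4]
finger_gap: 0.342
grip_force: 28.2
```

Run:
```python
from h import *
from bench import ctrl
plan([(bay(-40,104,140),tool(-90))]);print(ctrl.observe()["q"])
```

```text
t 16.35 bay tcp [-37.3 103.8 145.8] gap 0.34218733480900565 F [ 0.7 -0.6 -1.4] grip 28.22125643491745
[-2.6 -0.3  5.9] [-0.     0.006  0.006]
[3.69674586e+00 2.01406727e+01 1.00095553e+02 1.08742532e-02
 6.00985680e+01 8.82143185e+01]
```

Emit:
{"api": "move_arm", "payload": {
  "commands": [
    [[0,0,0,0,0,3.5,-1],[0,0,0,0,0,0,-1],[0,0,0,0,0,0,0.1],[0,0,0,0,0,0,0.2],[0,0,0,0,0,0,0.2],[0,0,0,0,0,-15,0.2],[0,0,0,0,0,-20,0.2],[0,0,0,0,0,-10,0.2]]
  ]
}}

```text
time: 17.02
tool_pos: [0.5233, 0.0761, 0.1895]
ee_rot: [[0.996, 0.094, -0.002], [0.094, -0.996, 0.0], [-0.002, -0.0, -1.0]]
contact_force: [-0.6, -0.7, -0.0]
finger_gap: 0.6
grip_force: 0.0
```

Emit:
{"api": "move_arm", "payload": {
  "commands": [
    [[0,0,-0.112,0,0,0,0.2],[0,0,-0.112,0,0,0,0.2],[0,0,-0.112,0,0,0,0.2],[0,0,-0.112,0,0,0,0.2],[0,0,-0.112,0,0,0,0.2],[0,0,-0.112,0,0,0,0.2],[0,0,-0.112,0,0,0,0.2],[0,0,-0.112,0,0,0,0.2]]
  ]
}}

```text
time: 17.68
tool_pos: [0.5225, 0.076, 0.1879]
ee_rot: [[0.544, 0.839, -0.004], [0.839, -0.544, -0.0], [-0.002, -0.003, -1.0]]
contact_force: [-0.3, -0.8, -0.4]
finger_gap: 0.606
grip_force: 0.0
```

Emit:
{"api": "move_arm", "payload": {
  "commands": [
    [[0,0,-0.112,0,0,0,0.2],[0,0,-0.112,0,0,0,0.2],[0,0,-0.112,0,0,0,0.2],[0,0,-0.112,0,0,0,0.2],[0,0,-0.112,0,0,0,0.2],[0,0,-0.112,0,0,0,0.2],[0,0,-0.112,0,0,0,0.2],[0,0,-0.112,0,0,0,0.2]]
  ]
}}

```text
time: 18.35
tool_pos: [0.5225, 0.076, 0.1879]
ee_rot: [[-0.315, 0.949, -0.004], [0.949, 0.315, -0.0], [0.001, -0.004, -1.0]]
contact_force: [0.3, 0.3, -0.2]
finger_gap: 0.598
grip_force: 0.0
```

Emit:
{"api": "move_arm", "payload": {
  "commands": [
    [[0,0,-0.112,0,0,0,0.2],[0,0,-0.112,0,0,0,0.2],[0,0,-0.112,0,0,0,0.2],[0,0,-0.112,0,0,0,0.2],[0,0,-0.112,0,0,0,0.2],[0,0,-0.112,0,0,0,0.2],[0,0,-0.112,0,0,0,0.2],[0,0,-0.112,0,0,0,0.2]]
  ]
}}

```text
time: 19.02
tool_pos: [0.5225, 0.0761, 0.1879]
ee_rot: [[-0.938, 0.347, -0.004], [0.347, 0.938, -0.0], [0.004, -0.001, -1.0]]
contact_force: [0.3, -0.5, -0.8]
finger_gap: 0.602
grip_force: 0.0
```

Emit:
{"api": "move_arm", "payload": {
  "commands": [
    [[0,0,-0.112,0,0,0,0.2],[0,0,-0.112,0,0,0,0.2],[0,0,-0.112,0,0,0,0.2],[0,0,-0.112,0,0,0,0.2],[0,0,0,0,0,0,0.2],[0,0,0,0,0,0,0.2],[0,0,0,0,0,0,0.2],[0,0,0,0,0,0,0.2]]
  ]
}}

```text
time: 19.68
tool_pos: [0.5224, 0.076, 0.1877]
ee_rot: [[-0.996, -0.087, -0.004], [-0.087, 0.996, -0.0], [0.004, 0.0, -1.0]]
contact_force: [0.8, 0.5, -0.2]
finger_gap: 0.6
grip_force: 0.0
```

Run:
```python
from h import *
from bench import ctrl
plan([(bay(-37.3,103.8,141),tool(90.4))]);print(ctrl.observe()["q"])
c=ctrl.capture("wrist");pickle.dump(c,open("w4.pkl","wb"));cv2.imwrite("pics/w4.png",c["image"][:,:,::-1])
```

```text
t 19.6833 bay tcp [-36.6 103.7 187.7] gap 0.5999764456062836 F [ 0.8  0.5 -0.2] grip 0.0
[ 0.5  0.1 46.7] [ 0.    -0.004 -0.01 ]
[ 3.68920655e+00  1.74454426e+01  9.70369177e+01  7.89898270e-03
  6.57656070e+01 -9.12810041e+01]
```

View pics/w4.png

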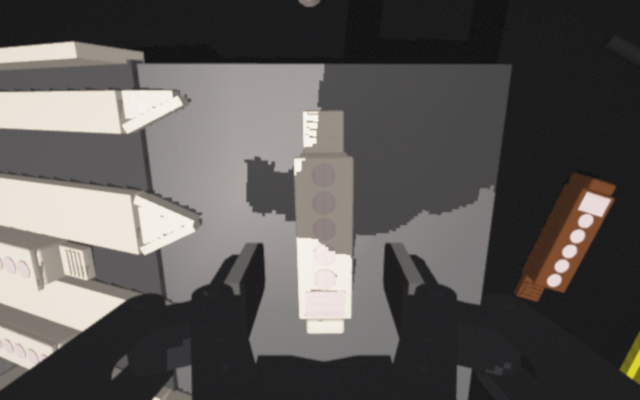

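The cartridge lies crosswise at (323,230), centred between the jaws with its tab at the top. I regrip and finish the turn.

Emit:
{"api": "move_arm", "payload": {
  "commands": [
    [[0,0,0,0,0,20,0.2],[0,0,0,0,0,20,0.2],[0,0,0,0,0,6.5,0.2],[0,0,0,0,0,0,0.2],[0,0,0,0,0,0,-1],[0,0,0,0,0,0,-1],[0,0,0,0,0,0,-1],[0,0,0,0,0,0,-1]]
  ]
}}

```text
time: 20.4
tool_pos: [0.5228, 0.0761, 0.142]
ee_rot: [[-0.996, -0.088, -0.003], [-0.088, 0.996, -0.0], [0.003, 0.0, -1.0]]
contact_force: [-0.0, -0.6, -0.1]
finger_gap: 0.347
grip_force: 26.1
```

Emit:
{"api": "move_arm", "payload": {
  "commands": [
    [[0,0,0,0,0,0,-1],[0,0,0,0,0,-10,-1],[0,0,0,0,0,-15,-1],[0,0,0,0,0,-15,-1],[0,0,0.112,0,0,0,-1],[0,0,0.112,0,0,0,-1],[0,0,0.112,0,0,0,-1],[0,0,0.112,0,0,0,-1]]
  ]
}}

```text
time: 21.07
tool_pos: [0.5225, 0.076, 0.1823]
ee_rot: [[-0.934, 0.357, -0.003], [0.357, 0.934, -0.0], [0.003, -0.001, -1.0]]
contact_force: [-0.5, 0.3, -0.9]
finger_gap: 0.344
grip_force: 26.1
```

Emit:
{"api": "move_arm", "payload": {
  "commands": [
    [[0,0,0.112,0,0,0,-1],[0,0,0.112,0,0,0,-1],[0,0,0.112,0,0,0,-1],[0,0,0.112,0,0,0,-1],[0,0,0.112,0,0,0,-1],[0,0,0.112,0,0,0,-1],[0,0,0.112,0,0,0,-1],[0,0,0.112,0,0,0,-1]]
  ]
}}

```text
time: 21.73
tool_pos: [0.5224, 0.076, 0.182]
ee_rot: [[-0.305, 0.952, -0.004], [0.952, 0.305, -0.0], [0.001, -0.004, -1.0]]
contact_force: [-0.1, -0.6, -0.8]
finger_gap: 0.341
grip_force: 26.1
```

Run:
```python
from h import *
from bench import ctrl
o=ctrl.observe()
plan([(o["tool_pos"],tool(0)),(o["tool_pos"],tool(0,22)),(slope(-71,60,60),tool(0,22)),(slope(-71,60,37),tool(0,22))])
```

```text
t 21.7333 bay tcp [-36.6 103.7 182. ] gap 0.3409012565040355 F [-0.1 -0.6 -0.8] grip 26.137331128120422
[0. 0. 0.] [-0.004 -0.001  0.22 ]
[0. 0. 0.] [-0.     0.384 -0.   ]
[-183.8  -34.4  -30.2] [0. 0. 0.]
[ 0. -0. 23.] [0. 0. 0.]
```

Emit:
{"api": "move_arm", "payload": {
  "commands": [
    [[-0.002,0,0.11,0,0,0,-1],[-0.002,0,0.11,0,0,0,-1],[0,0.096,0,0,0,0,-1],[0,0.096,0,0,0,0,-1],[0,0.096,0,0,0,0,-1],[0,0.096,0,0,0,0,-1],[0,0,0,0,-17.2,0,-1],[0,0,0,0,-17.2,0,-1]]
  ]
}}

```text
time: 22.4
tool_pos: [0.489, 0.0711, 0.1813]
ee_rot: [[-0.086, 0.996, -0.035], [0.923, 0.093, 0.374], [0.375, 0.0, -0.927]]
contact_force: [-0.5, 0.9, -1.3]
finger_gap: 0.341
grip_force: 26.1
```

Emit:
{"api": "move_arm", "payload": {
  "commands": [
    [[0,0,0,-26.2,0,-4.3,-1],[0,0,0,-26.2,0,-4.3,-1],[0,0,0,-26.2,0,-4.3,-1],[0,0,0,-26.2,0,-4.3,-1],[0,0,0,-26.2,0,-4.3,-1],[0,0,0,-26.2,0,-4.3,-1],[0,0,0,-26.2,0,-4.3,-1],[0,0,0,0,0,0,-1]]
  ]
}}

```text
time: 23.07
tool_pos: [0.507, -0.1128, 0.1398]
ee_rot: [[-0.086, 0.996, -0.033], [0.924, 0.092, 0.37], [0.371, 0.001, -0.928]]
contact_force: [0.7, 0.1, -0.5]
finger_gap: 0.341
grip_force: 26.1
```

Run:
```python
from h import *
plan([(slope(-71,60,37),tool(0,22))])
```

```text
t 23.0667 bay tcp [-68.9 -83.  139.8] gap 0.34088070455470865 F [ 0.7  0.1 -0.5] grip 26.120924055576324
[ 5.1 -2.1 23.6] [0.    0.004 0.003]
```

Emit:
{"api": "move_arm", "payload": {
  "commands": [
    [[0,0,0,0,-1.8,6,-1],[0,0,0,0,0,6,-1],[0,0,0,0,0,6,-1],[0,0,0,0,0,4,-1],[0,0,0,0,0,0,-1],[0,0,0,0,0,0,-1],[0,0,0,0,0,0,0],[0,0,0,0,0,0,0.1]]
  ]
}}

```text
time: 23.73
tool_pos: [0.5027, -0.0994, 0.1202]
ee_rot: [[-0.089, 0.995, -0.036], [0.923, 0.096, 0.373], [0.375, -0.0, -0.927]]
contact_force: [-0.0, 0.6, -0.9]
finger_gap: 0.548
grip_force: 0.0
```

Emit:
{"api": "move_arm", "payload": {
  "commands": [
    [[0,0,0,0,0,0,0.15],[0,0,0,0,0,0,0.15],[0,0,0,0,0,-15,0.15],[0,0,0,0,0,-30,0.15],[0,0,0,0,0,-30,0.15],[0,0,0,20,0,-10,0.15],[0,0,0,30,0,0,0],[0,0,0,30,0,0,-1]]
  ]
}}

```text
time: 24.4
tool_pos: [0.4994, -0.0582, 0.2299]
ee_rot: [[-0.086, 0.996, -0.034], [0.923, 0.093, 0.373], [0.374, 0.001, -0.927]]
contact_force: [-0.1, 0.5, -1.2]
finger_gap: 0.372
grip_force: 0.0
```

Emit:
{"api": "move_arm", "payload": {
  "commands": [
    [[0,0,0,35,0,-5,-1],[0,0,0,35,0,-5,-1],[0,0,0,35,0,0,-1],[0,0,0,0,0,0,-1],[0,0,0,0,0,0,-1],[0,0,0,0,0,0,-1],[0,0,0,0,0,0,-1],[0,0,0,0,0,0,-1]]
  ]
}}

```text
time: 25.07
tool_pos: [0.4899, 0.0345, 0.2766]
ee_rot: [[-0.086, 0.996, -0.037], [0.923, 0.094, 0.374], [0.375, -0.002, -0.927]]
contact_force: [0.0, 0.2, -0.1]
finger_gap: -0.004
grip_force: 0.0
```

Run:
```python
from h import *
from bench import ctrl
plan([])
a=ctrl.capture("top");b=ctrl.capture("scene");pickle.dump((a,b),open("cap5.pkl","wb"))
i=cv2.resize(a["image"][120:220,330:450,::-1],(480,400),interpolation=cv2.INTER_CUBIC)
j=cv2.resize(b["image"][180:330,220:400,::-1],(480,400)) if 0 else cv2.resize(b["image"][195:325,230:395,::-1],(320,252))
k=np.zeros((400,800,3),np.uint8);k[:,:480]=i;k[:252,480:]=j;cv2.imwrite("pics/t5.png",k)
```

```text
t 25.0667 bay tcp [-72.7  65.2 276.6] gap -0.003902877246180373 F [ 0.   0.2 -0.1] grip 0.0
```

View pics/t5.png

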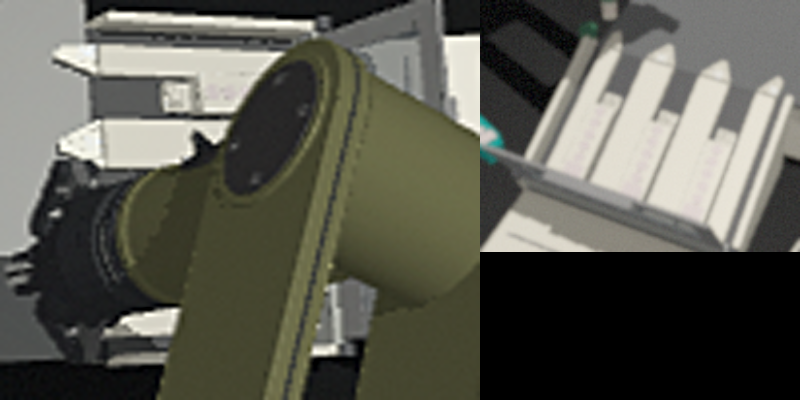

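All three cartridges are in their lanes with their tabs in line, at (610,98), (662,115) and (724,133) in the scene inset. I check that they are home and estimate the cover angle.

Run:
```python
from h import *
a,b=pickle.load(open("cap5.pkl","rb"));d=pickle.load(open("cap0.pkl","rb"))
for x,p in zip((-70,0,70),((610,98),(662,115),(724,133))):
    print("tab end exp",proj(b,slope(x,54,8)).round(1),"seen",(230+(p[0]-480)/1.94,195+p[1]/1.94))
for an in (1.3,1.4,1.5,1.6,1.7):
    e=an+np.radians(22);P=[bay(x,-184+120*np.cos(e),70+120*np.sin(e)) for x in(-119,119)]
    print(an,"top",proj(d["top"],P).round(1).tolist(),"scene",proj(d["scene"],P).round(1).tolist())
i=d["top"]["image"].mean(2)
for y in(122,135,165,190,200):print(y,i[y,406:452].astype(int).tolist())
s=d["scene"]["image"].mean(2);print([ (x,s[240:340,x].astype(int).tolist()[::2]) for x in (300,)])
```

```text
tab end exp [[299.1 243.8]] seen (297.0103092783505, 245.51546391752578)
tab end exp [[327.3 252.6]] seen (323.8144329896907, 254.27835051546393)
tab end exp [[356.9 261.8]] seen (355.7731958762887, 263.55670103092785)
1.3 top [[431.9, 201.2], [425.0, 116.9]] scene [[242.0, 250.5], [357.0, 288.9]]
1.4 top [[436.0, 201.0], [429.0, 116.8]] scene [[238.9, 255.3], [354.6, 294.4]]
1.5 top [[439.8, 200.8], [432.8, 116.9]] scene [[235.9, 260.4], [352.2, 300.4]]
1.6 top [[443.3, 200.7], [436.2, 117.0]] scene [[233.0, 266.0], [349.8, 306.8]]
1.7 top [[446.5, 200.5], [439.4, 117.3]] scene [[230.3, 271.7], [347.5, 313.4]]
122 [20, 25, 23, 25, 21, 22, 23, 23, 24, 24, 25, 25, 23, 21, 22, 24, 19, 20, 13, 10, 58, 61, 106, 109, 108, 107, 103, 101, 100, 98, 99, 99, 97, 142, 85, 26, 21, 24, 28, 24, 26, 24, 23, 27, 22, 27]
135 [100, 102, 138, 179, 122, 94, 98, 100, 103, 75, 104, 107, 105, 106, 106, 105, 101, 143, 147, 144, 144, 143, 143, 143, 146, 117, 139, 144, 149, 108, 96, 100, 98, 94, 121, 191, 228, 227, 224, 224, 223, 224, 225, 231, 155, 201]
165 [114, 114, 110, 107, 142, 182, 123, 98, 103, 103, 9
[... 187 characters left out ...]
, 111, 113, 109, 106, 139, 180, 123, 96, 99, 100, 101, 99, 119, 109, 105, 106, 107, 107, 105, 101, 142, 145, 144, 144, 143, 144, 147, 116, 133, 144, 147, 117, 99, 97, 101, 96, 114, 144, 227, 228, 224, 223, 224, 223]
200 [209, 210, 214, 203, 133, 104, 105, 157, 183, 122, 95, 99, 100, 99, 106, 102, 100, 102, 101, 100, 102, 102, 101, 102, 103, 102, 103, 104, 103, 101, 102, 102, 100, 101, 100, 98, 100, 99, 92, 107, 185, 236, 238, 234, 233, 233]
[(300, [103, 103, 102, 102, 100, 100, 98, 109, 150, 191, 211, 219, 220, 220, 218, 217, 219, 219, 219, 220, 220, 220, 220, 219, 220, 223, 216, 175, 154, 157, 142, 97, 97, 102, 85, 112, 133, 132, 132, 133, 135, 131, 131, 132, 165, 212, 215, 213, 190, 186])]
```

The cartridges are home: tab ends agree with the expected positions within about 2 px, the same way in all three lanes. The cover stands at about 1.7 rad, leaning back. I go in behind it with the fingers closed and upright.

Emit:
{"api": "move_arm", "payload": {
  "commands": [
    [[0,-0.096,0,0,0,0,-1],[0,-0.096,0,0,0,0,-1],[0,-0.096,0,0,0,0,-1],[0,-0.096,0,0,0,0,-1],[0,0,0,-29.6,6.1,0,-1],[0,0,0,-29.6,6.1,0,-1],[0,0,0,-29.6,6.1,0,-1],[0,0,0,-29.6,6.1,0,-1]]
  ]
}}

```text
time: 25.83
tool_pos: [0.5258, -0.0806, 0.2769]
ee_rot: [[-0.097, 0.995, -0.001], [0.995, 0.097, 0.001], [0.001, -0.001, -1.0]]
contact_force: [0.8, -0.0, -0.6]
finger_gap: 0.004
grip_force: 0.0
```

Emit:
{"api": "move_arm", "payload": {
  "commands": [
    [[0,0,0,-29.6,6.1,0,-1],[0,0,0,-29.6,6.1,0,-1],[0,0,0,-29.6,6.1,0,-1],[0,0,0,-29.6,6.1,0,-1],[0,0,0,-29.6,6.1,0,-1],[0,0,0,-29.6,6.1,0,-1],[0,0,0,-29.6,6.1,0,-1],[0,0,0,-29.6,6.1,0,-1]]
  ]
}}

```text
time: 26.5
tool_pos: [0.5964, -0.3133, 0.2762]
ee_rot: [[-0.094, 0.996, -0.002], [0.996, 0.094, 0.002], [0.002, -0.002, -1.0]]
contact_force: [0.5, 0.4, -0.2]
finger_gap: 0.002
grip_force: 0.0
```

Run:
```python
from h import *
L=[(bay(0,-290,182),tool(0)),(bay(0,-198,182),tool(0))]
for f in np.radians([80,70,60,50,40,30,24,22]):
    L.append((bay(0,-184+90*np.cos(f)-3*np.sin(f)-11,70+90*np.sin(f)+3*np.cos(f)+22),tool(0)))
plan(L)
```

```text
t 26.5 bay tcp [   2.1 -290.7  276.2] gap 0.001747549056593865 F [ 0.5  0.4 -0.2] grip 0.0
[ 0.6 -1.9 94.2] [-0.002 -0.002  0.004]
[92. -0.  0.] [0. 0. 0.]
[15.7  0.   0.8] [0. 0. 0.]
[15.3 -0.   3.6] [0. 0. 0.]
[14.4 -0.   6.2] [0. 0. 0.]
[13.2  0.   8.6] [0. 0. 0.]
[11.5 -0.  10.7] [0. 0. 0.]
[ 9.4  0.  12.6] [0. 0. 0.]
[4.6 0.  8.3] [0. 0. 0.]
[ 1.3 -0.   2.9] [0. 0. 0.]
```

Emit:
{"api": "move_arm", "payload": {
  "commands": [
    [[0,0,0,0,-1.5,24,-1],[0,0,0,0,0,24,-1],[0,0,0,0,0,24,-1],[0,0,0,0,0,22,-1],[0,0,0,12,0,0,-1],[0,0,0,12,0,0,-1],[0,0,0,12,0,0,-1],[0,0,0,12,0,0,-1]]
  ]
}}

```text
time: 27.17
tool_pos: [0.5917, -0.2633, 0.1855]
ee_rot: [[-0.095, 0.995, 0.003], [0.995, 0.095, -0.002], [-0.003, 0.003, -1.0]]
contact_force: [0.8, -2.8, 2.2]
finger_gap: 0.002
grip_force: 1.1
```

Emit:
{"api": "move_arm", "payload": {
  "commands": [
    [[0,0,0,11,0,0,-1],[0,0,0,11,0,0,-1],[0,0,0,11,0,0,-1],[0,0,0,11,0,0,-1],[0,0,0,8,0,0.4,-1],[0,0,0,8,0,0.4,-1],[0,0,0,8,0,1.8,-1],[0,0,0,7.5,0,1.8,-1]]
  ]
}}

```text
time: 27.83
tool_pos: [0.5831, -0.1873, 0.1785]
ee_rot: [[-0.095, 0.995, -0.001], [0.995, 0.095, 0.001], [0.001, -0.001, -1.0]]
contact_force: [1.5, -0.7, 0.5]
finger_gap: 0.001
grip_force: 0.5
```

Run:
```python
from h import *
from bench import ctrl
d=pickle.load(open("cap5.pkl","rb"))
L=[]
for f in np.radians([70,60,50,40,30,24,22]):
    L.append((bay(0,-184+90*np.cos(f)-3*np.sin(f)-11,70+90*np.sin(f)+3*np.cos(f)+22),tool(0)))
plan(L)
```

```text
t 27.8333 bay tcp [   0.2 -164.1  178.5] gap 0.0012225553259778252 F [ 1.5 -0.7  0.5] grip 0.48023334704339504
[-3.  -0.2  0.9] [-0.001 -0.001  0.005]
[14.4 -0.   6.2] [0. 0. 0.]
[13.2  0.   8.6] [0. 0. 0.]
[11.5 -0.  10.7] [0. 0. 0.]
[ 9.4  0.  12.6] [0. 0. 0.]
[4.6 0.  8.3] [0. 0. 0.]
[ 1.3 -0.   2.9] [0. 0. 0.]
```

Contact forces are small and the cover is following. I continue along the arc.

Emit:
{"api": "move_arm", "payload": {
  "commands": [
    [[0,0,0,6,0,3.5,-1],[0,0,0,6,0,3.5,-1],[0,0,0,6.6,0,4.3,-1],[0,0,0,6.6,0,4.3,-1],[0,0,0,5.7,0,5.4,-1],[0,0,0,5.7,0,5.4,-1],[0,0,0,4.7,0,6.3,-1],[0,0,0,4.7,0,6.3,-1]]
  ]
}}

```text
time: 28.5
tool_pos: [0.5788, -0.1418, 0.1391]
ee_rot: [[-0.095, 0.995, -0.001], [0.995, 0.095, 0.001], [0.001, -0.001, -1.0]]
contact_force: [-0.1, -1.0, 0.3]
finger_gap: -0.003
grip_force: 0.4
```

Run:
```python
from h import *
L=[]
for f in np.radians([30,24,22]):
    L.append((bay(0,-184+90*np.cos(f)-3*np.sin(f)-11,70+90*np.sin(f)+3*np.cos(f)+22),tool(0)))
plan(L)
```

```text
t 28.5 bay tcp [  -0.  -118.4  139.1] gap -0.0031615920934815636 F [-0.1 -1.   0.3] grip 0.40437755291350186
[-0.2  0.  -0.5] [-0.001 -0.001  0.005]
[4.6 0.  8.3] [0. 0. 0.]
[ 1.3 -0.   2.9] [0. 0. 0.]
```

Emit:
{"api": "move_arm", "payload": {
  "commands": [
    [[0,0,0,2,0,3,-1],[0,0,0,2,0,3,-1],[0,0,0,1,0,2,-1],[0,0,0,0,0,1.5,-1],[0,0,0,0,0,1,-1],[0,0,0,0,0,0,-1],[0,0,0,0,0,0,-1],[0,0,0,0,0,0,-1]]
  ]
}}

```text
time: 29.17
tool_pos: [0.5785, -0.1376, 0.1294]
ee_rot: [[-0.095, 0.995, -0.0], [0.995, 0.095, 0.001], [0.001, -0.0, -1.0]]
contact_force: [-0.3, 0.4, 0.0]
finger_gap: -0.0
grip_force: 0.0
```

Emit:
{"api": "move_arm", "payload": {
  "commands": [
    [[0,0,0,0,0,0.5,-1],[0,0,0,0,0,0.5,-1],[0,0,0,0,0,0,-1],[0,0,0,0,0,0,-1],[0,0,0,0,0,0,-1],[0,0,0,0,0,0,-1],[0,0,0,0,0,0,-1],[0,0,0,0,0,0,-1]]
  ]
}}

```text
time: 29.83
tool_pos: [0.5785, -0.1374, 0.1284]
ee_rot: [[-0.095, 0.995, -0.0], [0.995, 0.095, 0.001], [0.001, -0.0, -1.0]]
contact_force: [0.5, -0.1, 0.8]
finger_gap: 0.002
grip_force: 0.3
```

Emit:
{"api": "move_arm", "payload": {
  "commands": [
    [[0,0,0,0,0,0.7,-1],[0,0,0,0,0,0.7,-1],[0,0,0,0,0,0.6,-1],[0,0,0,0,0,0,-1],[0,0,0,0,0,0,-1],[0,0,0,0,0,0,-1],[0,0,0,0,0,0,-1],[0,0,0,0,0,0,-1]]
  ]
}}

```text
time: 30.5
tool_pos: [0.5782, -0.1374, 0.1262]
ee_rot: [[-0.095, 0.995, -0.001], [0.995, 0.095, 0.001], [0.001, -0.001, -1.0]]
contact_force: [-0.3, 0.3, -0.0]
finger_gap: -0.002
grip_force: 0.0
```

Emit:
{"api": "move_arm", "payload": {
  "commands": [
    [[0,0,0,0,0,0.5,-1],[0,0,0,0,0,0.5,-1],[0,0,0,0,0,0,-1],[0,0,0,0,0,0,-1],[0,0,0,0,0,0,-1],[0,0,0,0,0,0,-1],[0,0,0,0,0,0,-1],[0,0,0,0,0,0,-1]]
  ]
}}

```text
time: 31.17
tool_pos: [0.5784, -0.1374, 0.1258]
ee_rot: [[-0.095, 0.995, -0.0], [0.995, 0.095, 0.001], [0.001, -0.0, -1.0]]
contact_force: [-2.0, 0.2, 5.6]
finger_gap: -0.002
grip_force: 2.5
```

Emit:
{"api": "move_arm", "payload": {
  "commands": [
    [[0,0,0,0,0,0.6,-1],[0,0,0,0,0,0.6,-1],[0,0,0,0,0,0,-1],[0,0,0,0,0,0,-1],[0,0,0,0,0,0,-1],[0,0,0,0,0,0,-1],[0,0,0,0,0,0,-1],[0,0,0,0,0,0,-1]]
  ]
}}

```text
time: 31.83
tool_pos: [0.5784, -0.1374, 0.1256]
ee_rot: [[-0.095, 0.995, 0.0], [0.995, 0.095, 0.0], [0.0, 0.0, -1.0]]
contact_force: [-3.4, 0.6, 10.2]
finger_gap: -0.002
grip_force: 5.0
```

Force rises with no travel, so the cover is against its end stop. I withdraw upwards.

Emit:
{"api": "move_arm", "payload": {
  "commands": [
    [[0,0,0,0,0,-5,-1],[0,0,0,0,0,-15,-1],[0,0,0,0,0,-30,-1],[0,0,0,0,0,-35,-1],[0,0,0,0,0,-35,-1],[0,0,0,0,0,-35,-1],[0,0,0,0,0,-5,-1],[0,0,0,0,0,0,-1]]
  ]
}}

```text
time: 32.5
tool_pos: [0.5803, -0.1381, 0.2875]
ee_rot: [[-0.095, 0.995, 0.006], [0.995, 0.095, -0.002], [-0.002, 0.006, -1.0]]
contact_force: [-0.2, -0.2, -0.5]
finger_gap: 0.0
grip_force: 0.0
```

Emit:
{"api": "move_arm", "payload": {
  "commands": [
    [[0,0,0,30,-30,0,-1],[0,0,0,25,-25,0,-1],[0,0,0,20,-20,0,-1],[0,0,0,20,0,0,-1],[0,0,0,20,0,0,-1],[0,0,0,20,0,0,-1],[0,0,0,0,0,0,-1],[0,0,0,0,0,0,-1]]
  ]
}}

```text
time: 33.17
tool_pos: [0.4904, -0.0101, 0.2825]
ee_rot: [[-0.097, 0.995, -0.004], [0.995, 0.097, 0.001], [0.001, -0.004, -1.0]]
contact_force: [-0.3, 0.6, 0.8]
finger_gap: 0.001
grip_force: 0.0
```

Run:
```python
from h import *
from bench import ctrl
b=ctrl.capture("scene");i=b["image"].astype(int);plan([])
# profile along the lane-1/2 guide (x=-35) and lane-3/far guide: grey frame vs white guide; free edge position along slope
def edge(an,x,r=120):
    e=np.radians(22)+an;return bay(x,-184+r*np.cos(e),70+r*np.sin(e))
for x in(-100,-35,35,100):
    for an in(0,.1,.3): print(x,an,proj(b,edge(an,x)).round(1)[0],end=" ")
    print()
    p0,p1=proj(b,edge(0,x,150))[0],proj(b,edge(0,x,90))[0]
    print([int(i[int(round(q[1])),int(round(q[0]))].mean()) for q in (p0+(p1-p0)*t for t in np.linspace(0,1,21))])
# vial caps green centroids vs start
d=pickle.load(open("cap0.pkl","rb"))["scene"]["image"].astype(int)
for im in(d,i):
    m=((im[...,1]>im[...,0]+25)&(im[...,1]>im[...,2]+5)).astype(np.uint8);m[:,:240]=0
    n,_,s,c=cv2.connectedComponentsWithStats(m);print([c[k].round(1).tolist() for k in range(1,n) if s[k,4]>12])
```

```text
t 33.2167 bay tcp [-75.8  20.  282.8] gap -0.0012421434264688362 F [-1.1  0.1  0.5] grip 0.0
-100 0 [282.9 239.5] -100 0.1 [281.5 237.4] -100 0.3 [278.1 234.6] 
[147, 173, 148, 191, 173, 189, 172, 149, 169, 145, 162, 158, 155, 155, 158, 157, 148, 146, 148, 146, 149]
-35 0 [309.2 247.7] -35 0.1 [308.  245.7] -35 0.3 [305.1 243. ] 
[220, 221, 220, 219, 219, 218, 219, 217, 217, 180, 136, 117, 139, 159, 159, 159, 152, 146, 141, 144, 146]
35 0 [338.7 256.9] 35 0.1 [337.9 255. ] 35 0.3 [335.7 252.5] 
[223, 222, 221, 223, 221, 223, 221, 223, 217, 193, 164, 125, 142, 161, 161, 161, 153, 145, 146, 150, 148]
100 0 [367.5 266. ] 100 0.1 [367. 264.] 100 0.3 [365.4 261.8] 
[224, 223, 224, 223, 225, 224, 224, 224, 224, 220, 193, 172, 161, 163, 161, 160, 168, 163, 165, 163, 167]
[[439.5, 147.4], [295.8, 190.6], [285.2, 209.4], [413.5, 217.6]]
[[439.6, 147.5], [296.2, 190.3], [285.5, 209.9], [413.5, 217.5]]
```

The cover edge lies where a shut cover should be, it met its end stop, and the vials haven't moved. Handing in.

```bash
python3 -c "
from bench import ctrl
print(ctrl.finish_job())"
```

```text
the job is handed in; nothing more can be done
None
```

I loaded all three cartridges nose first against the stops, one to a lane, turning the reversed one first, then shut the cover and handed the job in at about 33 s; no verdict was returned. In the camera checks the cover edge sat at its shut position and the vials had not moved.

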